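Hold the sample slide flush on the ready measuring head

ROBOT

A 6-joint arm with a two-finger parallel gripper is mounted at the origin on the work surface. World frame = base frame: x ahead of the robot, y to its left, z up, the work surface at z = 0. Lengths are in m, angles in rad, forces in N, time in s.
With the tool pointing down it reaches from about 0.25 to 0.775 m from the base axis. Payload 4 kg.
Tool frame: the origin (TCP) lies at the very end of the fingers, on their centre line; the grasp point (between the pads) lies 19 mm behind it; z points along the fingers, y is the direction in which the jaws open and shut (so a half turn about z gives the same grasp; the last joint's range is limited). The gripper opens to 94 mm and grips with 3 to 60 N. Pads are 16 mm wide; open, the fingers measure 119 mm over their backs; the gripper's body (75 mm by 177 mm) begins 78 mm behind the grasp point.
Start: joints at [-1.231, 0.087, 1.371, -0, 1.684, -0.103], TCP at [0.236, -0.497, 0.206] pointing down, gripper open.
Joint ranges: [-3.1, 3.1], [-0.76, 2.03], [0.27, 2.55], [-1.08, 4.22], [0.17, 2.65], [-2.57, 2.57]. Speed limits (rad/s): [2.79, 2.79, 3.14, 3.14, 3.14, 3.14].

INTERFACE

Orientations are given as [roll, pitch, yaw] about the fixed x, y, z axes, in that order (R = Rz(yaw) Ry(pitch) Rx(roll)).
In Python, from bench import robot, cams, models gives the robot as it stands.
- The arm moves only by the tool step_arm, never from a script. Its argument "series" is a list of rows, each a list of 5 numbers: the gripper command: -1 is shut, 1 is fully open, values between are in proportion, then the shift along the tool's x, y, z in mm, then the turn about the tool's z in degrees. A call has 1 to 20 rows; each row is the pose to reach, as a shift and turn from the pose commanded when the call began, along the tool's axes at that moment; what a row does not reach only later rows make up. A row lasts 1/8 s, in which the tool goes at most 62.5 mm and 10.7 degrees, less where a joint would pass 70% of its speed; a pose out of reach is approached as far as the arm can. A call with a gripper value outside its range is refused whole. The fingers move at their own pace and stop on an object; the grip force is fixed at half the most. Time passes only in rows, so rows that repeat a pose let the fingers close. It gives the time, the measured TCP pose, the force and the opening at its end, in the units of the state.
- robot.get_obs(): the state, without advancing time (a new reading comes with each control period).
- cams.snapshot(name): name is "side" or "top"; returns a dict with "pixels" (420x560x3 uint8, red, green, blue), "fov_y" (degrees; the focal length in pixels is half the picture's height over the tangent of half this angle, whatever the lens; pixels are square), "cx", "cy" (the principal point, pixels), "k1" (the pictures are not rectified: a ray, as slopes to the right and down, at radius r is drawn at 1 + k1 r^2 times it, then the intrinsics apply), "R" (3x3) and "t" (3): a world point X has camera coordinates R X + t. Camera axes: x right, y down, z forward; pixel columns grow to the right and rows downward; lengths in m; the calibration is good to about 2 mm. A picture is of the moment at which its call begins. There is no depth.
- robot.close_job(): hands the job in, once; it reports no verdict.
Trained networks look in a picture, given as the dict that the camera call returned (one of the last four; its "shot" number tells which), for a name from the list of things; names that differ only in an ending like _2 or _b are one class to them, and where a whole thing is asked for, a point or a joint stands for the part that bears it (a point fixed in the world has none). Each returns a list of dicts, best first, with "p" (0 to 1); they miss things now and then, are a little off and sometimes report something else, mostly with a low value. They report only what shows in the picture. A call takes as long as a camera call. They do not tell look-alikes from the thing itself.
- models.find_in(picture, label): "position" ([x, y, z] in m, in world coordinates, good to about 4 mm: the middle of the surface that is visible of it).
- models.pinpoint(picture, label): "position" ([x, y, z] in m, in world coordinates, good to about 4 mm: a listed point, or the origin of a listed thing).
The state is a dict: "time": time; "joint_positions": joint angles; "qvel": joint speeds; "joint_torque": joint torques, N m; "tool_pos": TCP position; "ee_rot": TCP orientation; "wrist_force": force on the tool from outside, world axes, zero at the start; "wrist_torque": the same for the moment, N m; "width": finger opening in m.
Only numpy, scipy, OpenCV 4.12 (cv2) and the standard library are available. Lean on these libraries where they do the work, as an engineer would, in place of code of your own. Each camera call takes 0.05 s, during which the arm holds its last target. There are 200 camera calls.

TASK

Pick the sample slide off the blue foam by its orange grip and take it to the measuring head that has the green puck beside it (the one with the red puck is out of service, so do not press that one). Tilt the slide to match that head's sloped white face, lay it flush and centred over the black window with its long side running up the slope, press the spring face about half-way in, and finish while still holding it there. Leave the pucks, vial and wrench where they are.

Things in the scene. Friction and masses are not known exactly. Their poses are not given: they have to be found in the camera images.
- slide_grip (a point): Sample slide, loose, 0.08-0.17 kg: steel plate 70 x 50 x 5 mm, flat on the foam, with an upright orange grip on its middle, 30 mm long (x), 16 wide (y: pinch across this), 45 tall. Point: on the grip's centre line, 33 mm above the plate's underside, 28 above its top, 17 below the grip's top. x = plate's long side, y = short side, z = out of the grip's top. Ends alike.
- pad: Light blue foam block, fixed, 100 x 75 x 20 mm, on which the slide lies at the start. Origin: centre of its underside.
- left_head: Left (+y) measuring head, fixed: dark base 130 x 100 x 12 mm, grey cheeks 36 long up to z = 74 (outer faces y = +-50), between them a blue block clamped at a slope of 0.15 to 0.45 rad (differs per head and run; does not give) that carries a white spring face. Origin: centre of the base's underside; x level, towards the face's high edge, roughly away from the robot; z up.
- right_head: Right (-y) measuring head, fixed: dark base 130 x 100 x 12 mm, grey cheeks 36 long up to z = 74 (outer faces y = +-50), between them a blue block clamped at a slope of 0.15 to 0.45 rad (differs per head and run; does not give) that carries a white spring face. Origin: centre of the base's underside; x level, towards the face's high edge, roughly away from the robot; z up.
- left_head_window (a point): Left head's white sloped face, 80 x 60 mm, round black window 34 mm across at its centre. Point: window centre, on the surface, about 95 mm over the bench. z = outward normal (up, leaning to the robot), x = up the slope along the 80 mm side, y = level, along the 60 mm side; so it includes the slope. Moves with the face as that is pressed in.
- right_head_window (a point): Right head's white sloped face, 80 x 60 mm, round black window 34 mm across at its centre. Point: window centre, on the surface, about 95 mm over the bench. z = outward normal (up, leaning to the robot), x = up the slope along the 80 mm side, y = level, along the 60 mm side; so it includes the slope. Moves with the face as that is pressed in.
- left_head_face (a joint): Left head's spring face: how far it is pressed in along its normal, in m. 0 = out, 0.008 = bottomed; half-way is 0.004. It starts to move at about 2 to 3 N and takes 1 N more for each mm, and it springs back. It does not swivel: the slide must be tilted to match it.
- right_head_face (a joint): Right head's spring face: how far it is pressed in along its normal, in m. 0 = out, 0.008 = bottomed; half-way is 0.004. It starts to move at about 2 to 3 N and takes 1 N more for each mm, and it springs back. It does not swivel: the slide must be tilted to match it.
- green_puck: Green status puck, loose, 40 mm across, 14 mm high; it lies on the bench about 110 mm to the outer side of the head that is ready for use. Origin: centre of its underside.
- red_puck: Red status puck, same size; it lies in the same way beside the other head, which is out of service. Origin: centre of its underside.
- vial: Amber vial with black cap, 32 mm across, 62 mm high, standing between the heads, beyond the foam. A bystander.
- wrench: Steel wrench 170 mm long, lying across the bench beyond the heads. A bystander.
Mind the look-alikes: they are no part of the job. Of the things shaped like the part that bears slide_grip, the bare steel one is meant.

How it is judged:
By the outcome, as a careful person would: the job done as asked, in the order asked, and still so for the second after the job is handed in, while the arm keeps its last pose, push and grip.
It also fails if it takes over 38 s, if anything falls off the work surface, if the arm or the gripper's body presses on something with over 40 N, if the wrist force passes 120 N, or if a joint passes its speed limit or range.

## Working session

There is one attempt and no reset: what is moved stays moved. The work goes in short steps, Python scripts to look and compute and a tool call to move; the robot and the scene stay as the last step left them, time stands still between calls to the robot, and variables do not carry over. Pictures are saved under pics/ and viewed, about 8 in all and at most 12, crops included, and the job is handed in when it is done.

Besides the shell and the picture viewer there is one more tool, called as a command line: name --pt "numbers of a row" for each row, then --argument value for the rest. step_arm: Moves the arm, as the interface text tells. Its arguments: {"type":"object","properties":{"series":{"type":"array","items":{"type":"array","items":{"type":"number"}}}},"required":["series"]}

```bash
mkdir -p pics; ls
cat > h.py <<'E'
import numpy as np, cv2
from bench import robot, cams, models
def K(s):
    h,w=s["pixels"].shape[:2]; f=h/2/np.tan(np.radians(s["fov_y"])/2)
    return np.array([[f,0,s["cx"]],[0,f,s["cy"]],[0,0,1.]]), np.array([s["k1"],0,0,0.])
def proj(s,X):
    k,d=K(s); return cv2.projectPoints(np.atleast_2d(np.float64(X)),cv2.Rodrigues(np.array(s["R"]))[0],np.float64(s["t"]),k,d)[0][:,0]
def ray(s,uv):
    k,d=K(s); p=cv2.undistortPoints(np.float64(uv).reshape(-1,1,2),k,d)[:,0]
    R=np.array(s["R"]); c=-R.T@s["t"]; return c,(R.T@np.c_[p,np.ones(len(p))].T).T
def onz(s,uv,z):
    c,d=ray(s,uv); return c+d*((z-c[2])/d[:,2])[:,None]
def tri(s1,uv1,s2,uv2):
    c1,d1=ray(s1,uv1); c2,d2=ray(s2,uv2); out=[]
    for a,b in zip(d1,d2):
        q=np.linalg.lstsq(np.c_[a,-b],c2-c1,rcond=None)[0]; p,r=c1+a*q[0],c2+b*q[1]; out.append(np.r_[(p+r)/2,np.linalg.norm(p-r)])
    return np.array(out)
def save(s,n,box=None,sc=1):
    im=s["pixels"][:,:,::-1]
    if box: im=im[box[1]:box[3],box[0]:box[2]]
    cv2.imwrite("pics/"+n,cv2.resize(im,None,fx=sc,fy=sc,interpolation=cv2.INTER_CUBIC))
E
python3 - <<'E'
from h import *
np.set_printoptions(precision=4,suppress=True)
o=robot.get_obs(); print({k:np.round(v,4) for k,v in o.items()})
for n in ["top","side"]:
    s=cams.snapshot(n); save(s,n+"1.png",sc=1.4); print(n,s["fov_y"],-np.array(s["R"]).T@s["t"])
    np.save("pics/"+n+"1.npy",s,allow_pickle=True)
    for l in ["slide_grip","pad","left_head","right_head","left_head_window","right_head_window","green_puck","red_puck","vial","wrench"]:
        for r in models.pinpoint(s,l)[:3]: print(l,np.round(r["position"],4),round(r["p"],2),proj(s,r["position"]).round())
E
```

```text
pics
{'time': np.float64(0.0), 'joint_positions': array([-1.2311,  0.088 ,  1.3722, -0.    ,  1.6836, -0.1031]), 'qvel': array([-0.0011, -0.0004, -0.0005, -0.0005,  0.0004,  0.0004]), 'joint_torque': array([  0.0004, -34.0188, -30.2423,   0.0718,   0.033 ,  -0.0002]), 'tool_pos': array([ 0.2355, -0.4964,  0.2043]), 'ee_rot': array([-3.1394, -0.0002,  0.4428]), 'wrist_force': array([ 0.6116,  0.7608, -0.1044]), 'wrist_torque': array([ 0.0252, -0.0259, -0.0258]), 'width': np.float64(0.094)}
top 57.65457090950505 [0.4259 0.0045 0.9106]
slide_grip [0.4053 0.1657 0.03  ] 0.98 [[205. 313.]]
slide_grip [ 0.4513 -0.0881  0.0306] 0.66 [[314. 275.]]
slide_grip [0.45   0.0259 0.0522] 0.57 [[264. 283.]]
pad [0.4516 0.0305 0.002 ] 0.79 [[263. 283.]]
left_head [ 0.5776  0.226  -0.0013] 0.93 [[175. 242.]]
right_head [ 0.6148 -0.2188 -0.0028] 0.69 [[354. 202.]]
left_head_window [0.5734 0.2279 0.0905] 0.92 [[164. 239.]]
left_head_window [ 0.6599  0.0106 -0.0016] 0.46 [[260. 197.]]
right_head_window [ 0.6011 -0.2225  0.096 ] 0.63 [[366. 197.]]
green_puck [ 0.6192 -0.3284  0.0026] 0.6 [[398. 193.]]
red
[... 345 characters left out ...]
[204. 263.]]
slide_grip [0.4047 0.1639 0.0327] 0.63 [[184. 192.]]
pad [0.4495 0.0324 0.0001] 0.94 [[204. 236.]]
pad [0.4536 0.0295 0.054 ] 0.22 [[203. 218.]]
left_head [0.5785 0.2243 0.0006] 0.9 [[253. 183.]]
right_head [ 0.6157 -0.217  -0.0017] 0.65 [[299. 318.]]
right_head [ 0.5803  0.2238 -0.0023] 0.52 [[254. 184.]]
left_head_window [0.5669 0.2281 0.0989] 0.91 [[247. 149.]]
right_head_window [ 0.6054 -0.2176  0.0954] 0.87 [[294. 282.]]
green_puck [ 0.6177 -0.3291  0.0005] 0.72 [[313. 372.]]
red_puck [ 0.6137 -0.2187 -0.0028] 0.24 [[298. 319.]]
vial [0.6657 0.0117 0.0021] 0.59 [[302. 232.]]
wrench [ 0.766  -0.0128  0.002 ] 0.63 [[348. 234.]]
wrench [0.4479 0.0314 0.0017] 0.46 [[203. 236.]]
```

View pics/top1.png

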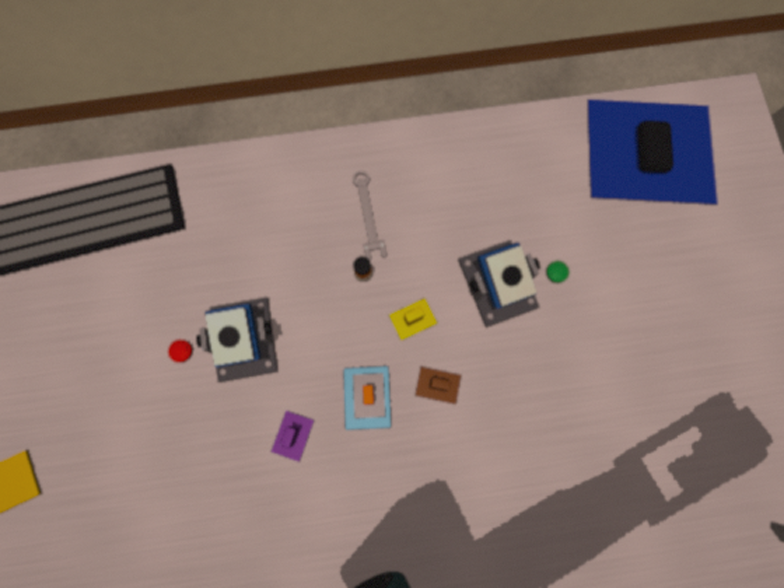

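View pics/side1.png

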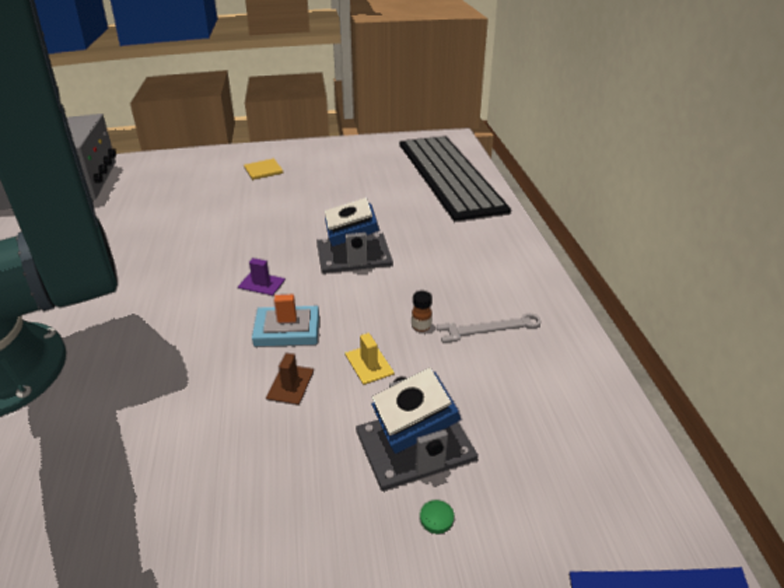

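Green puck is beside the right head (top px ~(557,272), side px ~(437,516) in these 1.4x pictures). The bare steel slide with the orange grip is on the foam (368,395). The yellow, brown and purple ones are look-alikes. I'll fit the grip and the white face by colour mask in both views.

```bash
cat >> h.py <<'E'
from scipy.optimize import minimize
from scipy.spatial.transform import Rotation as Ro
def mask(s,near,f,rad=45):
    hsv=cv2.cvtColor(s["pixels"],cv2.COLOR_RGB2HSV).astype(int); m=f(hsv).astype(np.uint8)
    n,l,st,c=cv2.connectedComponentsWithStats(m)
    d=np.hypot(*(c-near).T); ok=[i for i in range(1,n) if d[i]<rad]
    i=max(ok,key=lambda i:st[i,4]); return (l==i).astype(np.uint8)
def hullmask(s,P,up=8):
    p=cv2.convexHull(np.float32(proj(s,P)))
    im=np.zeros((420*1,560),np.uint8); cv2.fillConvexPoly(im,np.round(p*16).astype(np.int32),255,cv2.LINE_AA,4); return im/255.
def quad(m):
    c=max(cv2.findContours(m,0,cv2.CHAIN_APPROX_NONE)[0],key=cv2.contourArea); return cv2.convexHull(c)
def fit(shots,masks,pts,x0,step):
    def J(x):
        e=0
        for s,m in zip(shots,masks):
            h=hullmask(s,pts(x)); e+=np.abs(h-m).sum()/m.sum()
        return e
    best=None
    for k in range(3):
        sim=np.vstack([x0]+[np.array(x0)+np.eye(len(x0))[i]*step[i]*(1 if k%2==0 else -1) for i in range(len(x0))])
        r=minimize(J,x0,method="Nelder-Mead",options=dict(initial_simplex=sim,maxiter=600,xatol=1e-5,fatol=1e-5)); x0=r.x
    return r.x,r.fun
white=lambda h:(h[...,1]<45)&(h[...,2]>200)
orange=lambda h:(h[...,0]<14)&(h[...,1]>170)&(h[...,2]>110)
def facepts(x,th=0.0):
    R=Ro.from_euler("ZY",[x[3],-x[4]]).as_matrix()
    return np.array(x[:3])+np.array([[a*.04,b*.03,c] for a in(1,-1) for b in(1,-1) for c in (0,-th)])@R.T
def grippts(x): # x,y,z of slide_grip point, yaw, tilt
    R=Ro.from_euler("ZY",[x[3],-x[4] if len(x)>4 else 0]).as_matrix()
    return np.array(x[:3])+np.array([[a*.015,b*.008,c] for a in(1,-1) for b in(1,-1) for c in(.017,-.028)])@R.T
E
python3 - <<'E'
from h import *
np.set_printoptions(precision=4,suppress=True)
T,S=[np.load(f"pics/{n}1.npy",allow_pickle=True).item() for n in("top","side")]
g=np.array([.45,.028,.053])
mt=mask(T,proj(T,g)[0],orange); ms=mask(S,proj(S,g)[0],orange); print("orange px",mt.sum(),ms.sum())
x,e=fit([T,S],[mt,ms],grippts,[*g,0.],[.005,.005,.005,.1]); print("grip",x,e)
w=np.array([.604,-.22,.095])
for c in [(T,),(S,)]:
    s=c[0];p=proj(s,w+[0.0,0.022,0])[0].astype(int); print(cv2.cvtColor(s["pixels"],cv2.COLOR_RGB2HSV)[p[1],p[0]], cv2.cvtColor(s["pixels"],cv2.COLOR_RGB2HSV)[p[1]+40,p[0]])
def both(s):
    m=mask(s,proj(s,w)[0],white); h=np.zeros_like(m); cv2.fillConvexPoly(h,quad(m),1); print("face px",m.sum(),h.sum()); return h
mm=[both(T),both(S)]
for th in(0,.004):
    y,e=fit([T,S],mm,lambda v:facepts(v,th),[*w,-.3 if 0 else .3,.3],[.005,.005,.005,.1,.1]); print("face",th,y,e)
vis=[]
for s,m in((T,mt),(S,ms)):
    im=s["pixels"][:,:,::-1].copy(); im=cv2.resize(im,None,fx=4,fy=4,interpolation=cv2.INTER_CUBIC)
    for P in(grippts(x),facepts(y)):
        cv2.polylines(im,[np.int32(4*cv2.convexHull(np.float32(proj(s,P)))+1.5)],1,(255,0,255),1)
    for q in(g,w):
        u=(4*proj(s,q)[0]).astype(int); vis.append(im[u[1]-140:u[1]+140,u[0]-190:u[0]+190])
cv2.imwrite("pics/fit1.png",np.vstack([np.hstack(vis[:2]),np.hstack(vis[2:])]))
E
```

```text
orange px 7 233
grip [0.4502 0.0198 0.0503 0.1555] 19.237806710667098
[ 23  41 181] [  7  47 168]
[ 19  36 221] [108 169  62]Traceback (most recent call last):
  File "<stdin>", line 12, in <module>
  File "<stdin>", line 11, in both
  File "h.py", line 28, in mask
    i=max(ok,key=lambda i:st[i,4]); return (l==i).astype(np.uint8)
ValueError: max() iterable argument is empty
```

Run:
```python
from h import *
T,S=[np.load(f"pics/{n}1.npy",allow_pickle=True).item() for n in("top","side")]
for s in(T,S):
    h=cv2.cvtColor(s["pixels"],cv2.COLOR_RGB2HSV)
    for q,r in(([.45,.028,.065],14),([.604,-.22,.095],28)):
        u=proj(s,q)[0].astype(int); print(u)
        print("row"," ".join("%d/%d/%d"%tuple(h[u[1]+(0 if r<20 else 14),c]) for c in range(u[0]-r,u[0]+r+1,2)))
        print("col"," ".join("%d/%d/%d"%tuple(h[c,u[0]+(0 if r<20 else -2)]) for c in range(u[1]-r,u[1]+r+1,2)))
```

```text
[263 283]
row 97/84/170 97/78/161 4/29/150 6/41/157 8/45/157 10/131/158 15/241/183 14/241/185 14/240/173 6/99/108 5/42/150 6/42/157 7/31/147 98/72/164 98/75/154
col 7/44/152 7/43/153 7/46/122 13/218/150 14/241/184 14/241/185 14/241/185 14/241/185 15/241/184 15/241/179 7/86/155 7/43/160 5/39/158 7/43/160 4/24/158
[364 195]
row 7/48/91 167/45/40 12/30/43 13/34/53 8/36/79 7/28/82 128/23/44 107/168/56 106/181/96 113/49/83 21/40/167 21/45/180 22/45/181 21/45/182 20/47/180 21/44/180 20/48/181 19/49/182 19/48/181 19/49/181 19/50/180 18/48/179 18/44/167 14/37/152 7/47/164 7/49/167 7/47/167 7/47/167 8/46/165
col 7/49/168 6/48/169 6/47/142 176/28/74 113/85/69 109/120/96 22/31/150 22/43/179 22/43/180 21/42/181 23/45/182 23/43/161 18/44/70 165/16/31 165/34/30 150/36/28 10/32/24 0/25/31 21/43/102 21/44/174 21/47/180 21/45/182 19/45/182 19/46/181 18/45/177 16/23/120 170/23/68 175/22/69 176/26/69
[201 214]
row 8/27/189 9/28/190 9/28/191 7/25/187 9/80/178 10/192/194 10/189/192 10/191/186 10/191/179 10/190/177 10/192/173 10/181/121 8/28/179 8/26/188 8/26/193
col 142/162/118 144/79/87 10/27/170 8/26/193 8/25/191 8/110/183 10/192/207 10/191/186 11/195/119 10/192/118 10/195/118 10/195/118 10/192/118 11/197/118 10/193/119
[293 283]
row 8/26/195 9/27/197 114/59/103 105/31/82 20/35/224 19/37/219 18/36/217 18/36/218 18/38/217 19/36/217 19/36/219 19/36/219 19/36/220 19/36/219 19/36/218 18/36/220 19/36/222 18/36/220 18/36/189 20/38/122 18/40/64 110/85/27 108/159/48 108/166/60 107/163/61 107/162/77 108/161/109 108/167/98 107/167/67
col 7/28/193 9/28/193 8/27/192 9/27/191 8/27/189 9/27/189 9/27/191 11/27/189 22/33/224 20/35/221 19/37/222 19/36/98 165/24/21 0/12/22 150/12/22 0/11/23 150/12/22 0/11/23 165/24/21 18/34/89 19/36/221 19/36/219 20/35/220 18/37/221 20/36/128 120/7/35 108/165/62 108/164/92 108/164/106
```

```bash
cat >> h.py <<'E'
white=lambda h:(h[...,0]>=13)&(h[...,0]<28)&(h[...,1]>24)&(h[...,1]<60)&(h[...,2]>155)
orange=lambda h:(h[...,0]>3)&(h[...,0]<19)&(h[...,1]>135)&(h[...,2]>95)
def hull(s,near,f):
    m=mask(s,near,f); h=np.zeros_like(m); cv2.fillConvexPoly(h,quad(m),1); return h
E
cat > fit1.py <<'E'
from h import *
np.set_printoptions(precision=4,suppress=True)
T,S=[np.load(f"pics/{n}1.npy",allow_pickle=True).item() for n in("top","side")]
g=np.array([.45,.028,.053]); w=np.array([.604,-.22,.095])
mg=[hull(s,proj(s,g)[0],orange) for s in(T,S)]; print("px",[m.sum() for m in mg])
x,e=fit([T,S],mg,grippts,[*g,0.],[.005,.005,.005,.1]); print("grip",x,e)
mm=[hull(s,proj(s,w)[0],white) for s in(T,S)]; print("px",[m.sum() for m in mm])
y,e=fit([T,S],mm,facepts,[*w,.3,.3],[.005,.005,.005,.1,.1]); print("face",y,e)
vis=[]
for s in(T,S):
    im=s["pixels"][:,:,::-1].copy(); im=cv2.resize(im,None,fx=4,fy=4,interpolation=cv2.INTER_CUBIC)
    for P in(grippts(x),facepts(y)):
        cv2.polylines(im,[np.int32(4*cv2.convexHull(np.float32(proj(s,P)))+1.5)],1,(255,0,255),1)
    for q in(g,w):
        u=(4*proj(s,q)[0]).astype(int); vis.append(im[u[1]-140:u[1]+140,u[0]-190:u[0]+190])
cv2.imwrite("pics/fit1.png",np.vstack([np.hstack(vis[:2]),np.hstack(vis[2:])]))
E
python3 fit1.py
```

```text
px [np.uint64(106), np.uint64(267)]
grip [0.4534 0.0291 0.0511 0.0646] 0.6502015377559405
px [np.uint64(935), np.uint64(1456)]
face [ 0.6018 -0.2212  0.0939  0.2028  0.3127] 0.15149149869738104
```

View pics/fit1.png

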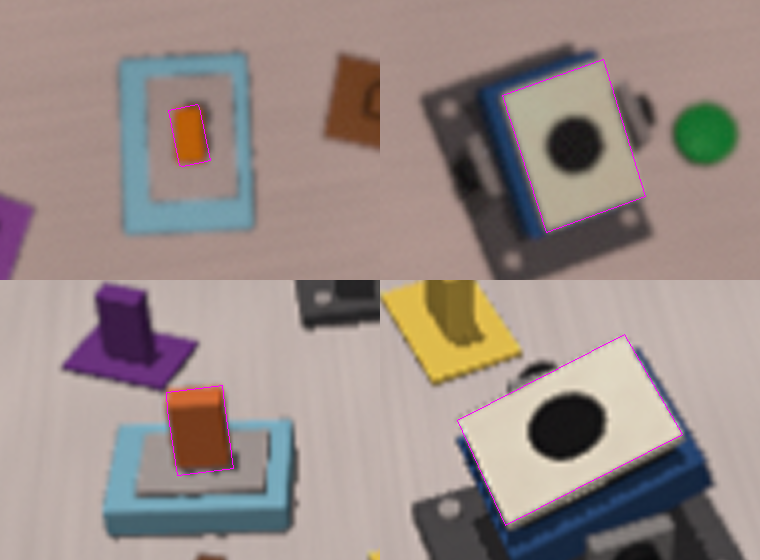

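The face fits tightly (slope 0.313, yaw 0.203, window z 0.094, as expected). The grip fit is slack, so I'll take the plate corners: top crop (148,77),(236,73),(241,197),(150,200) and side crop (137,492),(266,487). Grip top in the top crop: (172,108),(200,106),(207,160),(180,165).

Run:
```python
from h import *
np.set_printoptions(precision=4,suppress=True)
T,S=[np.load(f"pics/{n}1.npy",allow_pickle=True).item() for n in("top","side")]
g=np.array([.45,.028,.053])
def cv(s,p): return ((4*proj(s,g)[0]).astype(int)-[190,140]+np.array(p)-1.5)/4
a=onz(T,cv(T,[(148,77),(236,73),(241,197),(150,200)]),.025); print(a,a.mean(0))
for i,j in((0,3),(1,2),(0,1),(3,2)): d=a[i]-a[j]; print(np.hypot(*d[:2]),np.arctan2(d[1],d[0]))
b=onz(T,cv(T,[(170,108),(200,105),(208,160),(180,165)]),.070); print(b.mean(0),b[0]-b[3],b[1]-b[2])
c=onz(S,cv(S,[(137-0,492-280),(266,487-280)]),.0235); print(c,np.arctan2(c[1,1]-c[0,1],c[1,0]-c[0,0]),np.linalg.norm(c[1]-c[0]))
c=onz(S,cv(S,[(167,392-280),(222,386-280),(169,404-280),(225,400-280)]),.07); print(c.mean(0),c[1]-c[0],c[3]-c[2])
```

```text
[[ 0.4904  0.049   0.025 ]
 [ 0.4854 -0.0013  0.025 ]
 [ 0.4164  0.0058  0.025 ]
 [ 0.4222  0.0569  0.025 ]] [0.4536 0.0276 0.025 ]
0.06869758788950543 -0.11405376196623937
0.06935808031329288 -0.10249081009930944
0.0505611098819154 1.4716994551298526
0.0513575188291369 1.4586965731401993
[0.4535 0.0286 0.07  ] [0.0307 0.0013 0.    ] [0.0295 0.0002 0.    ]
[[0.4172 0.0093 0.0235]
 [0.4861 0.0034 0.0235]] -0.08590210807331877 0.06918807233623996
[0.4539 0.0286 0.07  ] [0.0292 0.0009 0.    ] [ 0.0294 -0.001   0.    ]
```

step_arm --pt "0.1 60 -54 8 8" --pt "0.1 105 -95 14 16" --pt "0.1 148 -134 20 24" --pt "0.1 190 -171 25 31.1" --pt "0.1 232 -209 30 31.1" --pt "0.1 274 -247 35 31.1" --pt "0.1 316 -285 40 31.1" --pt "0.1 358 -323 46 31.1" --pt "0.1 400 -361 52 31.1" --pt "0.1 421.7 -380.5 54 31.1" --pt "0.1 421.7 -380.5 54 31.1" --pt "0.1 421.7 -380.5 54 31.1"

```text
time: 2.6
tool_pos: [0.4535, 0.0269, 0.1515]
ee_rot: [3.141, 0.0, -0.1]
wrist_force: [-0.6, -0.2, 0.8]
width: 0.0515
```

step_arm --pt "0.1 0 -1 50 0" --pt "0.1 0 -1 90 0" --pt "0.1 0 -1 110 0" --pt "0.1 0 -1 117 0" --pt "0.1 0 -1 117 0" --pt "-1 0 -1 117 0" --pt "-1 0 -1 117 0" --pt "-1 0 -1 117 0" --pt "-1 0 -1 117 0" --pt "-1 0 -1 117 0"

```text
time: 3.85
tool_pos: [0.454, 0.0286, 0.0348]
ee_rot: [-3.142, -0.001, -0.1]
wrist_force: [-0.3, 0.1, 1.6]
width: 0.0158
```

Run:
```python
from h import *
o=robot.get_obs(); print({k:np.round(o[k],4) for k in("tool_pos","ee_rot","wrist_force","wrist_torque","width")})
s=cams.snapshot("side"); u=proj(s,[.45,.03,.05])[0].astype(int); save(s,"grasp.png",(u[0]-60,u[1]-60,u[0]+60,u[1]+40),5)
```

```text
{'tool_pos': array([0.454 , 0.0286, 0.0348]), 'ee_rot': array([-3.1416e+00, -5.0000e-04, -9.9900e-02]), 'wrist_force': array([-0.3322,  0.1095,  1.5824]), 'wrist_torque': array([ 0.0684,  0.0114, -0.0172]), 'width': np.float64(0.0158)}
```

View pics/grasp.png

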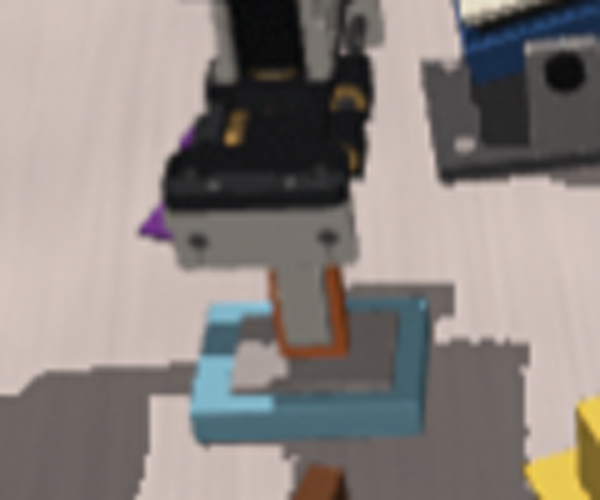

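Run:
```python
from h import *
np.set_printoptions(precision=4,suppress=True)
T,S=[np.load(f"pics/{n}1.npy",allow_pickle=True).item() for n in("top","side")]
g=np.array([.45,.028,.053])
def cv(s,p): return ((4*proj(s,g)[0]).astype(int)-[190,140]+np.array(p)-1.5)/4
a=onz(T,cv(T,[(122,60),(246,54),(254,231),(126,233)]),.02); print(a,a.mean(0))
c=onz(S,cv(S,[(106,511-280),(292,507-280)]),.02); print(c)
```

```text
[[ 0.5026  0.0629  0.02  ]
 [ 0.4957 -0.0086  0.02  ]
 [ 0.3968  0.0012  0.02  ]
 [ 0.4061  0.0729  0.02  ]] [0.4503 0.0321 0.02  ]
[[ 0.4004  0.0003  0.02  ]
 [ 0.499  -0.0107  0.02  ]]
```

step_arm --pt "-1 0 0 -15 0" --pt "-1 0 0 -30 0" --pt "-1 -40 0 -30 0" --pt "-1 -75 0 -30 0" --pt "-1 -84 0 -25 0" --pt "-1 -84 0 -12 0" --pt "-1 -84 0 -4 0" --pt "-1 -84 0 0 0" --pt "-1 -84 0 2 0" --pt "-1 -84 0 4 0" --pt "-1 -84 0 4 0"

```text
time: 5.28
tool_pos: [0.3704, 0.0368, 0.0334]
ee_rot: [3.141, 0.002, -0.1]
wrist_force: [-10.5, 0.6, 18.1]
width: 0.0161
```

Run:
```python
from h import *
o=robot.get_obs(); print({k:np.round(o[k],4) for k in("tool_pos","ee_rot","wrist_force","wrist_torque","width")})
s=cams.snapshot("side"); u=proj(s,[.37,.03,.05])[0].astype(int); save(s,"tilt1.png",(u[0]-60,u[1]-60,u[0]+60,u[1]+40),5)
```

```text
{'tool_pos': array([0.3704, 0.0368, 0.0334]), 'ee_rot': array([ 3.1411e+00,  1.5000e-03, -9.9900e-02]), 'wrist_force': array([-10.5251,   0.6104,  18.1341]), 'wrist_torque': array([0.0597, 1.6681, 0.0411]), 'width': np.float64(0.0161)}
```

View pics/tilt1.png

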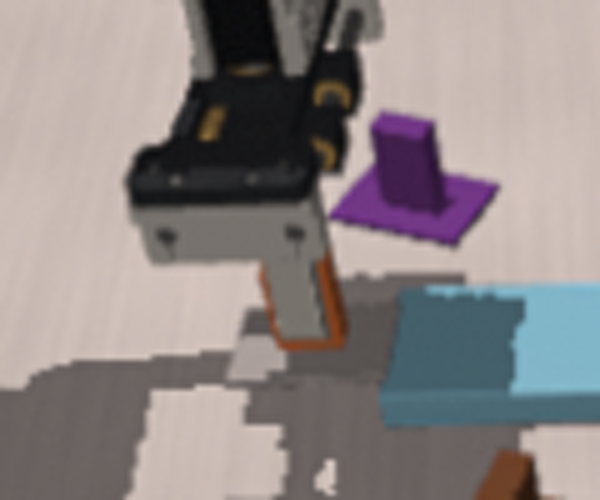

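The plate's far end only just reaches the foam edge (px ~392), so it jams on the corner (-10 N in x). I'll lift, go 6 mm further on, and press again.

step_arm --pt "-1 0 0 -8 0" --pt "-1 0 0 -12 0" --pt "-1 6 0 -12 0" --pt "-1 6 0 -6 0" --pt "-1 6 0 -2 0" --pt "-1 6 0 0 0" --pt "-1 6 0 2 0" --pt "-1 6 0 3 0" --pt "-1 6 0 4 0" --pt "-1 6 0 4 0"

```text
time: 6.58
tool_pos: [0.3768, 0.0362, 0.0304]
ee_rot: [3.141, -0.001, -0.1]
wrist_force: [-12.1, 0.6, 25.0]
width: 0.0157
```

Run:
```python
from h import *
o=robot.get_obs(); print({k:np.round(o[k],4) for k in("tool_pos","ee_rot","wrist_force","wrist_torque","width")})
s=cams.snapshot("side"); u=proj(s,[.37,.03,.05])[0].astype(int); save(s,"tilt2.png",(u[0]-60,u[1]-60,u[0]+60,u[1]+40),5)
```

```text
{'tool_pos': array([0.3768, 0.0362, 0.0304]), 'ee_rot': array([ 3.1411e+00, -1.1000e-03, -9.9700e-02]), 'wrist_force': array([-12.1383,   0.5684,  25.0093]), 'wrist_torque': array([ 0.0393,  1.6871, -0.0044]), 'width': np.float64(0.0157)}
```

View pics/tilt2.png

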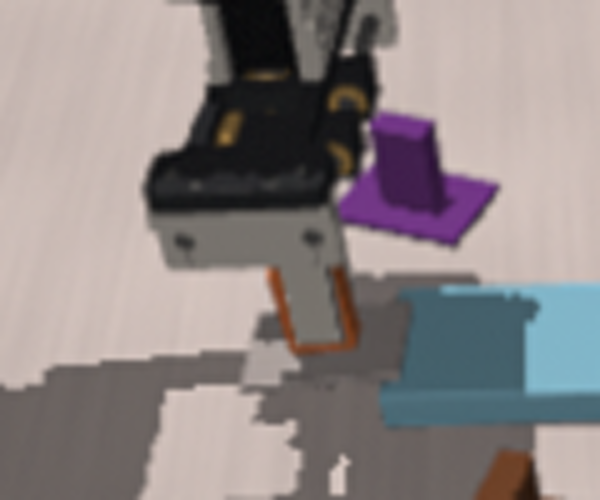

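step_arm --pt "-1 0 0 1 0" --pt "-1 0 0 2 0" --pt "-1 0 0 3 0" --pt "-1 0 0 3 0"

```text
time: 7.12
tool_pos: [0.3775, 0.0361, 0.0277]
ee_rot: [3.141, -0.003, -0.1]
wrist_force: [-10.0, 0.2, 23.9]
width: 0.0157
```

step_arm --pt "-1 0 0 -12 0" --pt "-1 0 0 -30 0" --pt "-1 0 0 -60 0" --pt "-1 0 0 -60 0" --pt "-1 0 0 -60 0"

```text
time: 7.75
tool_pos: [0.3753, 0.0363, 0.082]
ee_rot: [3.141, 0.002, -0.1]
wrist_force: [-0.1, -0.9, -1.3]
width: 0.0159
```

Run:
```python
from h import *
o=robot.get_obs(); print({k:np.round(o[k],4) for k in("tool_pos","ee_rot","wrist_force","wrist_torque","width")})
s=cams.snapshot("side"); p=o["tool_pos"]; np.save("pics/s3.npy",s,allow_pickle=True); u=proj(s,p)[0].astype(int); print(u); save(s,"tilt3.png",(u[0]-40,u[1]-35,u[0]+40,u[1]+25),9)
```

```text
{'tool_pos': array([0.3753, 0.0363, 0.082 ]), 'ee_rot': array([ 3.1414e+00,  2.2000e-03, -1.0000e-01]), 'wrist_force': array([-0.0869, -0.8546, -1.3299]), 'wrist_torque': array([0.0473, 0.0401, 0.0111]), 'width': np.float64(0.0159)}
[164 208]
```

View pics/tilt3.png

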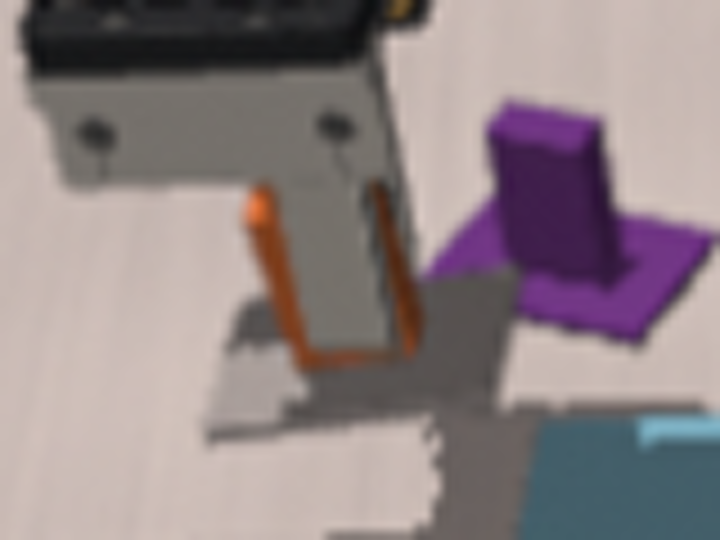

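```bash
cat >> h.py <<'E'
from scipy.optimize import least_squares
def platefit(s,uv,p,yaw,r0=0.2):
    # uv: top-face corners near(-y)-x, near+x, far+x, far-x ; p TCP; unknown slide_grip point x,z along tool + tilt, y slack
    L=np.array([[-.035,-.025,-.028],[.035,-.025,-.028],[.035,.025,-.028],[-.035,.025,-.028]])
    def P(v):
        R=Ro.from_euler("ZY",[yaw+v[4],-v[3]]).as_matrix(); q=Ro.from_euler("Z",yaw).as_matrix()@v[:3]
        return p+[0,0,.019]+q+L@R.T
    r=least_squares(lambda v:np.r_[(proj(s,P(v))-uv).ravel(),v[1]/.002,v[4]/.03],[0,0,0,r0,0]); return r.x,proj(s,P(r.x))-uv
E
python3 - <<'E'
from h import *
np.set_printoptions(precision=4,suppress=True)
s=np.load("pics/s3.npy",allow_pickle=True).item()
uv=(np.array([(209,431),(498,402),(520,268),(240,300)])-4)/9+[124,173]
print(platefit(s,uv,np.array([.3753,.0363,.082]),-.1))
E
```

```text
(array([-0.005 ,  0.0001,  0.0018,  0.0936,  0.0089]), array([[-0.7431,  0.1448],
       [ 0.0256, -0.2442],
       [ 0.5674,  0.0761],
       [ 0.1739,  0.0695]]))
```

step_arm --pt "-1 6 0 30 0" --pt "-1 6 0 46 0" --pt "-1 6 0 52 0" --pt "-1 6 0 55 0" --pt "-1 6 0 57 0" --pt "-1 6 0 59 0" --pt "-1 6 0 61 0" --pt "-1 6 0 62 0" --pt "-1 6 0 62 0"

```text
time: 8.93
tool_pos: [0.3822, 0.0356, 0.0277]
ee_rot: [3.141, 0.0, -0.1]
wrist_force: [-18.1, 0.9, 33.0]
width: 0.0157
```

step_arm --pt "-1 0 0 -12 0" --pt "-1 0 0 -30 0" --pt "-1 0 0 -62 0" --pt "-1 0 0 -62 0" --pt "-1 0 0 -62 0"

```text
time: 9.55
tool_pos: [0.3818, 0.0357, 0.0827]
ee_rot: [3.141, 0.001, -0.1]
wrist_force: [-1.0, -0.2, -1.9]
width: 0.016
```

Run:
```python
from h import *
np.set_printoptions(precision=4,suppress=True)
S=np.load("pics/s3.npy",allow_pickle=True).item()
u=proj(S,[.45,.03,.05])[0].astype(int)-[60,60]
uv=(np.array([(231,388),(393,388),(399,312),(243,310)])-2)/5+u
print("base",platefit(S,uv,np.array([.454,.0286,.0348]),-.1))
o=robot.get_obs(); print({k:np.round(o[k],4) for k in("tool_pos","ee_rot","wrist_force","wrist_torque","width")})
s=cams.snapshot("side"); p=o["tool_pos"]; np.save("pics/s4.npy",s,allow_pickle=True); u=proj(s,p)[0].astype(int); print(u); save(s,"tilt4.png",(u[0]-40,u[1]-35,u[0]+40,u[1]+25),9)
```

```text
base (array([ 0.0008,  0.    , -0.0013, -0.0474,  0.0018]), array([[-0.2928, -0.3379],
       [ 0.1306, -0.174 ],
       [ 0.21  ,  0.1604],
       [-0.0411,  0.3805]]))
{'tool_pos': array([0.3818, 0.0357, 0.0827]), 'ee_rot': array([ 3.1415,  0.0006, -0.1   ]), 'wrist_force': array([-1.0449, -0.1622, -1.8511]), 'wrist_torque': array([-0.0048,  0.0429,  0.0194]), 'width': np.float64(0.016)}
[167 208]
```

View pics/tilt4.png

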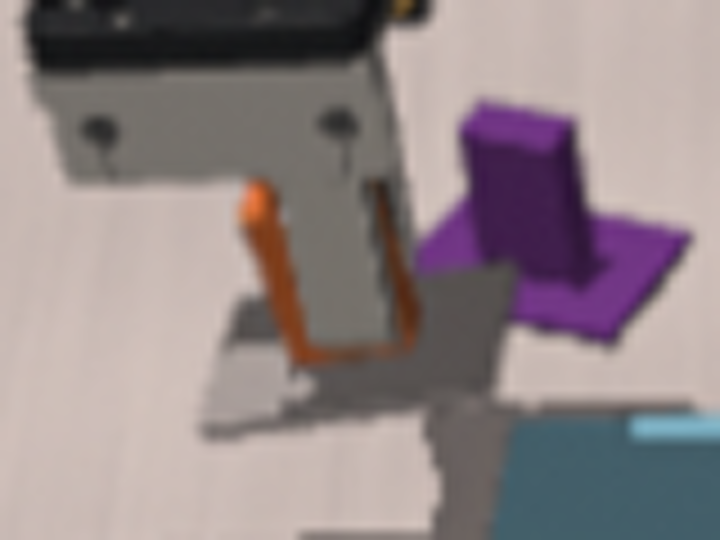

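Friction on the foam (-18 N in x, 30 mm below the pivot) is working against the tilt. I'll press again while drawing the slide back, so that friction helps. For the tilt itself I'll fit the plate's near edge with sub-pixel lines instead of hand-picked corners.

step_arm --pt "-1 8 0 30 0" --pt "-1 8 0 46 0" --pt "-1 8 0 52 0" --pt "-1 6 0 54 0" --pt "-1 4 0 55.5 0" --pt "-1 2 0 57 0" --pt "-1 0 0 58.5 0" --pt "-1 -2 0 59.5 0" --pt "-1 -2 0 59.5 0"

```text
time: 10.72
tool_pos: [0.3852, 0.0355, 0.028]
ee_rot: [-3.141, -0.013, -0.1]
wrist_force: [2.8, -1.1, 8.1]
width: 0.0157
```

step_arm --pt "-1 0 0 -12 0" --pt "-1 0 0 -30 0" --pt "-1 0 0 -59.5 0" --pt "-1 0 0 -59.5 0" --pt "-1 0 0 -59.5 0"

```text
time: 11.35
tool_pos: [0.3791, 0.036, 0.0824]
ee_rot: [3.141, 0.002, -0.1]
wrist_force: [0.5, 0.1, -1.1]
width: 0.0155
```

Run:
```python
from h import *
o=robot.get_obs(); print({k:np.round(o[k],4) for k in("tool_pos","ee_rot","wrist_force","wrist_torque","width")})
s=cams.snapshot("side"); p=o["tool_pos"]; np.save("pics/s5.npy",s,allow_pickle=True); u=proj(s,p)[0].astype(int); print(u); save(s,"tilt5.png",(u[0]-40,u[1]-35,u[0]+40,u[1]+25),9)
```

```text
{'tool_pos': array([0.3791, 0.036 , 0.0824]), 'ee_rot': array([ 3.1415e+00,  2.1000e-03, -1.0000e-01]), 'wrist_force': array([ 0.4558,  0.0864, -1.0792]), 'wrist_torque': array([0.0899, 0.0616, 0.0432]), 'width': np.float64(0.0155)}
[166 208]
```

View pics/tilt5.png

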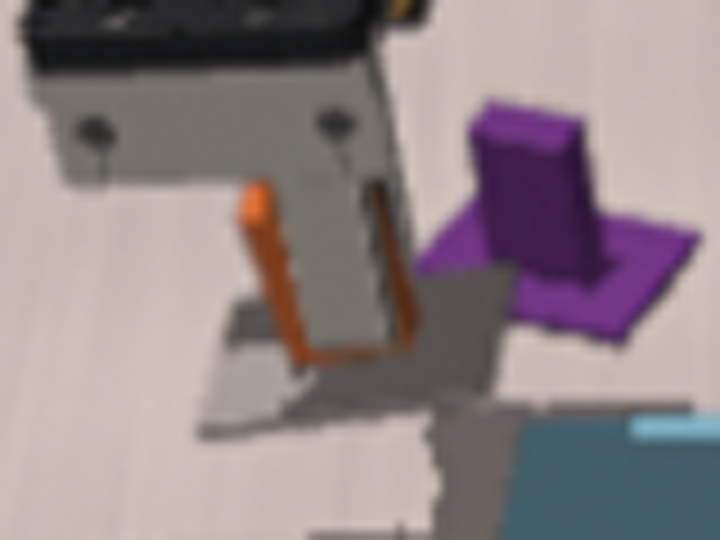

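```bash
cat >> h.py <<'E'
def edge(s,p0,p1,ch=2,w=4):
    # sub-pixel line fit of strongest dark-to-bright (downward) step near segment p0-p1
    g=s["pixels"].astype(float).mean(2) if ch is None else s["pixels"][:,:,ch].astype(float); pts=[]
    for c in range(int(np.ceil(p0[0])),int(p1[0])+1):
        r=p0[1]+(c-p0[0])/(p1[0]-p0[0])*(p1[1]-p0[1]); rr=np.arange(int(round(r))-w,int(round(r))+w+1)
        d=np.clip(g[rr+1,c]-g[rr,c],0,None); k=d.argmax(); sl=slice(max(k-1,0),k+2)
        pts.append((c,(d[sl]*(rr[sl]+.5)).sum()/max(d[sl].sum(),1e-6),d.max()))
    a=np.array(pts); f=cv2.fitLine(np.float32(a[:,:2]),cv2.DIST_HUBER,0,.01,.01).ravel(); return f[1]/f[0],f[2:],a
def edgetilt(s,slope,mid,p,yaw):
    # tilt whose near bottom edge has this image slope
    def sl(th):
        R=Ro.from_euler("ZY",[yaw,-th]).as_matrix(); P=p+[0,0,.019]+np.array([[-.03,-.025,-.033],[.01,-.025,-.033]])@R.T
        q=proj(s,P); d=q[1]-q[0]; return d[1]/d[0]
    from scipy.optimize import brentq
    return brentq(lambda t:sl(t)-slope,-.3,.8)
E
python3 - <<'E'
from h import *
np.set_printoptions(precision=3,suppress=True)
for n,u,p in(("s3",(124,173),(.3753,.0363,.082)),("s4",(127,173),(.3818,.0357,.0827)),("s5",(126,173),(.3791,.036,.0824))):
    s=np.load(f"pics/{n}.npy",allow_pickle=True).item()
    q=lambda a:np.array(a)/9.+u
    m,c,a=edge(s,q((215,436)),q((415,412)),w=3); print(n,m,edgetilt(s,m,c,np.array(p),-.1)); print(a[:,1])
s=np.load("pics/side1.npy",allow_pickle=True).item()
q=lambda a:((4*proj(s,[.45,.028,.053])[0]).astype(int)-[190,140]+np.array(a))/4
m,c,a=edge(s,q((142,212)),q((262,208)),ch=2,w=3); print("base",m,edgetilt(s,m,c,np.array((.4535,.028,.034)),-.1)); print(a[:,1])
E
```

```text
s3 -0.1373679 0.13456726570516267
[221.795 221.75  221.75  221.742 221.672 221.53  221.347 220.877 220.617
 220.479 220.429 220.328 220.348 220.222 219.927 219.691 219.601 219.457
 219.469 219.349 219.353 219.247 218.829]
s4 -0.15444916 0.15490407910795367
[221.667 221.709 221.458 220.923 220.807 220.778 220.782 220.452 220.348
 220.247 220.205 219.656 219.606 219.446 219.293 219.313 219.37  218.898
 218.728 218.63  218.608 218.458 218.25 ]
s5 -0.15498097 0.15551688733854893
[221.742 221.672 221.545 221.361 220.914 220.793 220.778 220.429 220.289
 220.359 220.256 220.219 219.643 219.617 219.468 219.317 219.359 219.402
 218.888 218.707 218.64  218.608 218.375]
base -0.045300987 0.02136300810083559
[237.772 237.777 237.766 237.772 237.777 237.763 237.778 237.778 237.777
 237.542 237.77  237.798 237.803 237.796 237.73  237.144 236.895 236.885
 236.873 236.877 236.875 236.861 236.853 236.852 236.86  236.852 236.844
 236.847 236.833 236.837]
```

step_arm --pt "-1 8 0 40 0" --pt "-1 8 0 52 0" --pt "-1 8 0 54 0" --pt "-1 6 0 56 0" --pt "-1 4 0 58 0" --pt "-1 2 0 60 0" --pt "-1 0 0 61 0" --pt "-1 0 0 61 0" --pt "-1 0 0 61 0" --pt "-1 0 0 61 0"

```text
time: 12.65
tool_pos: [0.3865, 0.0352, 0.0277]
ee_rot: [-3.142, -0.016, -0.1]
wrist_force: [3.6, -0.3, 11.4]
width: 0.0159
```

step_arm --pt "-1 0 0 -12 0" --pt "-1 0 0 -30 0" --pt "-1 0 0 -61 0" --pt "-1 0 0 -61 0" --pt "-1 0 0 -61 0"

```text
time: 13.28
tool_pos: [0.3791, 0.036, 0.0823]
ee_rot: [3.141, 0.002, -0.1]
wrist_force: [0.3, 0.4, -2.3]
width: 0.016
```

```bash
cat > meas.py <<'E'
from h import *
import sys
np.set_printoptions(precision=3,suppress=True)
o=robot.get_obs(); print({k:np.round(o[k],4) for k in("tool_pos","ee_rot","wrist_force","wrist_torque","width")})
s=cams.snapshot("side"); p=o["tool_pos"]; np.save(f"pics/{sys.argv[1]}.npy",s,allow_pickle=True); u=proj(s,p)[0].astype(int); print(u); save(s,sys.argv[1]+".png",(u[0]-40,u[1]-35,u[0]+40,u[1]+25),9)
for th in(.16,.2,.25,.3,.35):  # predicted edge position, pick best consistent
    R=Ro.from_euler("ZY",[o["ee_rot"][2],-th]).as_matrix(); P=p+[-.004,0,.021]+np.array([[-.032,-.025,-.033],[.012,-.025,-.033]])@R.T
    q=proj(s,P); m,c,a=edge(s,q[0],q[1],w=3); print(th,m,"->",edgetilt(s,m,c,p,o["ee_rot"][2]),"rms",np.std(a[:,1]-c[1]-m*(a[:,0]-c[0])),"contrast",np.median(a[:,2]))
E
python3 meas.py s6
```

```text
{'tool_pos': array([0.379, 0.036, 0.082]), 'ee_rot': array([ 3.142,  0.002, -0.1  ]), 'wrist_force': array([ 0.349,  0.382, -2.31 ]), 'wrist_torque': array([ 0.054,  0.028, -0.03 ]), 'width': np.float64(0.016)}
[166 208]
0.16 -0.15885547 -> 0.1600993240174523 rms 0.14258163555746378 contrast 47.0
0.2 -0.15180042 -> 0.1517614597306702 rms 0.1377940634312614 contrast 47.0
0.25 -0.15217392 -> 0.15220398278783412 rms 0.13399421651994595 contrast 47.0
0.3 -0.17568773 -> 0.17980962615249596 rms 0.19154422711461255 contrast 47.0
0.35 -0.18499537 -> 0.1905955115691894 rms 0.29064156375728417 contrast 45.0
```

Run:
```python
from h import *
o=robot.get_obs(); print(np.round(o["joint_positions"],3),np.round(o["joint_torque"],2))
```

```text
[-0.055 -0.243  1.926 -0.     1.462  1.616] [ 0.000e+00 -1.968e+01 -3.026e+01  1.000e-02 -8.000e-02  0.000e+00]
```

step_arm --pt "-1 8 0 40 0" --pt "-1 8 0 52 0" --pt "-1 8 0 52 0" --pt "-1 8 0 52 0"

```text
time: 13.82
tool_pos: [0.3884, 0.0351, 0.032]
ee_rot: [3.142, -0.001, -0.1]
wrist_force: [0.3, 0.7, -1.3]
width: 0.0155
```

Run:
```python
from h import *
o=robot.get_obs(); print({k:np.round(v,3) for k,v in o.items()})
```

```text
{'time': np.float64(13.825), 'joint_positions': array([-0.055, -0.175,  1.976, -0.   ,  1.34 ,  1.615]), 'qvel': array([-0.001, -0.007, -0.007,  0.001, -0.002, -0.001]), 'joint_torque': array([-1.0000e-03, -2.0413e+01, -2.7947e+01,  1.2000e-02, -4.0000e-02,
        0.0000e+00]), 'tool_pos': array([0.388, 0.035, 0.032]), 'ee_rot': array([ 3.142e+00, -1.000e-03, -1.000e-01]), 'wrist_force': array([ 0.272,  0.662, -1.318]), 'wrist_torque': array([ 0.079,  0.015, -0.056]), 'width': np.float64(0.015)}
```

step_arm --pt "-1 -4 0 2 0" --pt "-1 -8 0 5 0" --pt "-1 -8 0 5 0" --pt "-1 -8 0 5 0"

```text
time: 14.32
tool_pos: [0.3801, 0.0359, 0.0268]
ee_rot: [3.142, -0.0, -0.1]
wrist_force: [-1.6, -0.1, 2.9]
width: 0.0158
```

Run:
```python
from h import *
o=robot.get_obs(); print({k:np.round(v,3) for k,v in o.items()})
```

```text
{'time': np.float64(14.325), 'joint_positions': array([-0.055, -0.189,  1.999, -0.   ,  1.332,  1.616]), 'qvel': array([ 0.001,  0.002, -0.   , -0.   ,  0.003,  0.002]), 'joint_torque': array([-8.9000e-02, -1.8936e+01, -2.7309e+01, -9.0000e-03, -4.7300e-01,
        1.0000e-03]), 'tool_pos': array([0.38 , 0.036, 0.027]), 'ee_rot': array([ 3.142, -0.   , -0.1  ]), 'wrist_force': array([-1.601, -0.128,  2.935]), 'wrist_torque': array([0.085, 0.213, 0.025]), 'width': np.float64(0.016)}
```

step_arm --pt "-1 0 0 1 0" --pt "-1 0 0 2 0" --pt "-1 0 0 3 0" --pt "-1 0 0 3 0"

```text
time: 14.82
tool_pos: [0.3802, 0.0359, 0.0267]
ee_rot: [3.141, 0.0, -0.1]
wrist_force: [-9.7, 0.6, 20.2]
width: 0.0159
```

step_arm --pt "-1 -1 0 1 0" --pt "-1 -2 0 2 0" --pt "-1 -2 0 2 0"

```text
time: 15.2
tool_pos: [0.3801, 0.0359, 0.0265]
ee_rot: [3.141, -0.004, -0.1]
wrist_force: [-10.6, 0.7, 26.0]
width: 0.0159
```

```bash
python3 meas.py s7
```

```text
{'tool_pos': array([0.38 , 0.036, 0.026]), 'ee_rot': array([ 3.141, -0.004, -0.1  ]), 'wrist_force': array([-10.647,   0.717,  26.03 ]), 'wrist_torque': array([ 0.041,  1.516, -0.009]), 'width': np.float64(0.0159)}
[171 228]
0.16 -0.48895124 -> 0.510515545140592 rms 1.499595736758755 contrast 9.0
0.2 -0.54895085 -> 0.5594628890828901 rms 1.3353190017940255 contrast 11.0
0.25 -0.580019 -> 0.5833265609523681 rms 1.3679527755465837 contrast 10.0
0.3 -0.60569584 -> 0.60231806288232 rms 1.4180969843983156 contrast 10.5
0.35 -0.6108452 -> 0.6060489909385903 rms 1.5293629931159378 contrast 9.0
```

View pics/s7.png

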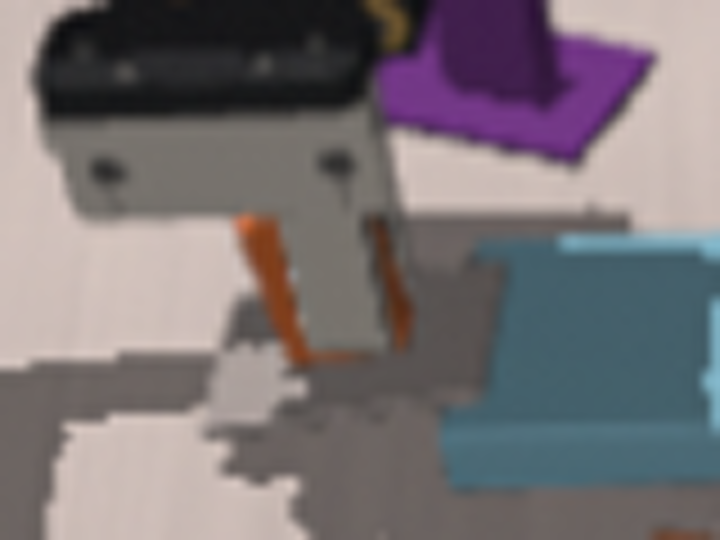

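step_arm --pt "-1 -2 0 1 0" --pt "-1 -4 0 2 0" --pt "-1 -6 0 3 0" --pt "-1 -6 0 3 0"

```text
time: 15.75
tool_pos: [0.3781, 0.0361, 0.0237]
ee_rot: [-3.142, -0.014, -0.1]
wrist_force: [-0.3, -0.5, 16.7]
width: 0.0153
```

step_arm --pt "-1 -1 0 1 0" --pt "-1 -2 0 2 0" --pt "-1 -3 0 3 0" --pt "-1 -3 0 3 0"

```text
time: 16.25
tool_pos: [0.3751, 0.0364, 0.0203]
ee_rot: [-3.142, -0.014, -0.1]
wrist_force: [2.0, -1.0, 14.6]
width: 0.0161
```

step_arm --pt "-1 0 0 -12 0" --pt "-1 5 0 -30 0" --pt "-1 11 0 -66 0" --pt "-1 11 0 -66 0" --pt "-1 11 0 -66 0"

```text
time: 16.88
tool_pos: [0.3789, 0.036, 0.08]
ee_rot: [3.141, 0.003, -0.1]
wrist_force: [-0.4, 0.4, -1.8]
width: 0.0162
```

```bash
python3 meas.py s8
```

```text
{'tool_pos': array([0.379, 0.036, 0.08 ]), 'ee_rot': array([ 3.141,  0.003, -0.1  ]), 'wrist_force': array([-0.392,  0.427, -1.784]), 'wrist_torque': array([ 0.065, -0.013,  0.004]), 'width': np.float64(0.0162)}
[166 209]
0.16 -0.27855608 -> 0.29473988747511776 rms 0.2300364728669776 contrast 47.0
0.2 -0.27607906 -> 0.2921103041734637 rms 0.17822861607515167 contrast 47.0
0.25 -0.28152415 -> 0.29788210416777755 rms 0.1504148077632226 contrast 47.0
0.3 -0.28695527 -> 0.30360736570213465 rms 0.16318665227636428 contrast 47.0
0.35 -0.3083862 -> 0.3258880074541031 rms 0.23977445033661862 contrast 47.0
```

View pics/s8.png

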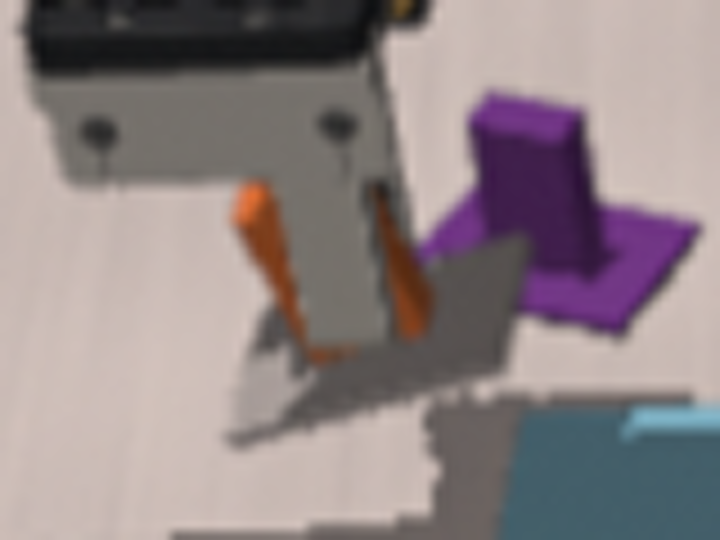

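Run:
```python
from h import *
np.set_printoptions(precision=4,suppress=True)
s=np.load("pics/s8.npy",allow_pickle=True).item()
uv=(np.array([(232,431),(503,368),(530,238),(270,308)])-4)/9+[126,174]
p=np.array([.3789,.036,.080])
v,r=platefit(s,uv,p,-.1); print(v,r)
# fix tilt .30
L=np.array([[-.035,-.025,-.028],[.035,-.025,-.028],[.035,.025,-.028],[-.035,.025,-.028]])
def P(w,t=.30): return p+[0,0,.019]+Ro.from_euler("Z",-.1).as_matrix()@[w[0],0,w[1]]+L@Ro.from_euler("ZY",[-.1,-t]).as_matrix().T
q=least_squares(lambda w:(proj(s,P(w))-uv).ravel(),[0,0]); print(q.x,q.fun.reshape(-1,2))
psi,th=.2028,.3127; W=np.array([.6018,-.2212,.0939]); n=np.array([-np.sin(th)*np.cos(psi),-np.sin(th)*np.sin(psi),np.cos(th)])
for d in(.02,0,-.004):
    T=W+(.033+d)*n-Ro.from_euler("Z",psi).as_matrix()@[q.x[0],0,q.x[1]]-[0,0,.019]; D=T-p
    y=-.1; print(d,"TCP",T,"shift from now mm: x %.1f y %.1f z %.1f turn %.1f"%(1e3*(D[0]*np.cos(y)+D[1]*np.sin(y)),1e3*(D[0]*np.sin(y)-D[1]*np.cos(y)),-1e3*D[2],-np.degrees(psi-y)))
```

```text
[-0.0051  0.0002  0.0039  0.2704 -0.0055] [[-0.4955  0.7117]
 [ 0.2588 -0.1449]
 [ 0.4801 -0.2391]
 [-0.2495 -0.281 ]]
[-0.0059  0.0038] [[-0.2325  1.1395]
 [ 0.1256 -0.571 ]
 [ 0.2277 -0.6529]
 [-0.1252  0.136 ]]
0.02 TCP [ 0.5916 -0.2233  0.1215] shift from now mm: x 237.5 y 236.8 z -41.5 turn -17.3
0 TCP [ 0.5977 -0.2221  0.1025] shift from now mm: x 243.4 y 234.9 z -22.5 turn -17.3
-0.004 TCP [ 0.5989 -0.2218  0.0987] shift from now mm: x 244.6 y 234.6 z -18.7 turn -17.3
```

step_arm --pt "-1 0 0 -50 0" --pt "-1 30 30 -85 -5" --pt "-1 70 70 -85 -10" --pt "-1 110 110 -85 -17.3" --pt "-1 150 150 -85 -17.3" --pt "-1 190 190 -85 -17.3" --pt "-1 225 225 -85 -17.3" --pt "-1 237.5 236.8 -75 -17.3" --pt "-1 237.5 236.8 -55 -17.3" --pt "-1 237.5 236.8 -43 -17.3" --pt "-1 237.5 236.8 -43 -17.3" --pt "-1 237.5 236.8 -43 -17.3"

```text
time: 18.42
tool_pos: [0.5929, -0.223, 0.1252]
ee_rot: [3.141, -0.001, 0.203]
wrist_force: [-0.4, 0.3, -1.0]
width: 0.0156
```

Run:
```python
from h import *
np.set_printoptions(precision=3,suppress=True)
o=robot.get_obs(); print({k:np.round(o[k],4) for k in("tool_pos","ee_rot","wrist_force","wrist_torque","width")})
s=cams.snapshot("side"); np.save("pics/s9.npy",s,allow_pickle=True); t=cams.snapshot("top"); np.save("pics/t9.npy",t,allow_pickle=True)
W=np.array([.6018,-.2212,.0939]); u=proj(s,W)[0].astype(int); print("side origin",u-[50,60])
a=cv2.resize(s["pixels"][u[1]-60:u[1]+40,u[0]-50:u[0]+50],None,fx=6,fy=6,interpolation=cv2.INTER_CUBIC)
cv2.imwrite("pics/hover.png",a[:,:,::-1])
```

```text
{'tool_pos': array([ 0.593, -0.223,  0.125]), 'ee_rot': array([ 3.141, -0.001,  0.203]), 'wrist_force': array([-0.352,  0.291, -0.963]), 'wrist_torque': array([-0.038,  0.033,  0.019]), 'width': np.float64(0.0156)}
side origin [242 224]
```

View pics/hover.png

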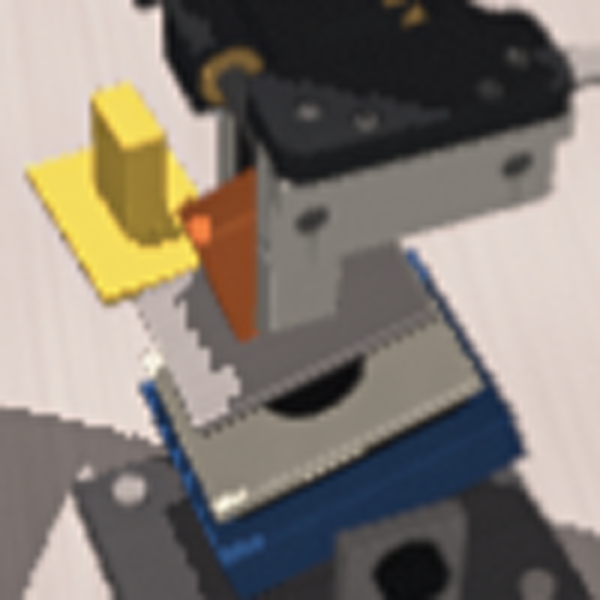

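The plate hovers parallel over the face. In the 6x crop its near lower edge runs (205,437)→(440,313) and the face's near edge (220,520)→(485,380), a slope of -0.53 for both. I'll get the offsets from these corners.

Run:
```python
from h import *
np.set_printoptions(precision=4,suppress=True)
s=np.load("pics/s9.npy",allow_pickle=True).item(); p=np.array([.5929,-.223,.1252]); yaw=.203
q=lambda a:(np.array(a)-2.5)/6+[242,224]
m,c,a=edge(s,q((225,427)),q((425,321)),w=2); print("plate edge",m,"tilt",edgetilt(s,m,c,p,yaw),np.std(a[:,1]-c[1]-m*(a[:,0]-c[0])),np.median(a[:,2]))
inv=dict(s); inv["pixels"]=255-s["pixels"]
m2,c2,a2=edge(inv,q((235,512)),q((470,388)),w=2); print("face edge",m2,np.std(a2[:,1]-c2[1]-m2*(a2[:,0]-c2[0])))
W=np.array([.6018,-.2212,.0939]); F=facepts([*W,.2028,.3127])
d=proj(s,F[[3,1]]); e=d[1]-d[0]; print("face model slope",e[1]/e[0],"model corners crop",(d-[242,224])*6+2.5)
# equivalent tilt of the observed face edge
def sl(th):
    d=proj(s,facepts([*W,.2028,th])[[3,1]]); e=d[1]-d[0]; return e[1]/e[0]
from scipy.optimize import brentq; print("face edge tilt",brentq(lambda t:sl(t)-m2,0,.6))
# plate position: line through bottom near edge + end corners
uv=q([(205,437),(440,313)])
L=np.array([[-.035,-.025,-.033],[.035,-.025,-.033]])
for t in(.29,.31):
    P=lambda w:p+[0,0,.019]+Ro.from_euler("Z",yaw).as_matrix()@[w[0],0,w[1]]+L@Ro.from_euler("ZY",[yaw,-t]).as_matrix().T
    r=least_squares(lambda w:(proj(s,P(w))-uv).ravel(),[0,0]); print(t,"offset",r.x,r.fun)
```

```text
Traceback (most recent call last):
  File "h.py", line 79, in edgetilt
    return brentq(lambda t:sl(t)-slope,-.3,.8)
ValueError: f(a) and f(b) must have different signs
```

Run:
```python
from h import *
from scipy.optimize import brentq
np.set_printoptions(precision=4,suppress=True)
s=np.load("pics/s9.npy",allow_pickle=True).item(); p=np.array([.5929,-.223,.1252]); yaw=.203
q=lambda a:(np.array(a)-2.5)/6+[242,224]
m,c,a=edge(s,q((215,432)),q((435,316)),w=3)
cols=(a[:,0]-242)*6+2.5; k=(cols<255)|(cols>372); print(np.c_[cols,(a[:,1]-224)*6+2.5,a[:,2]][k])
f=np.polyfit(a[k,0],a[k,1],1); m=f[0]; print("plate slope",m,np.std(np.polyval(f,a[k,0])-a[k,1]))
inv=dict(s); inv["pixels"]=255-s["pixels"]
m2,c2,a2=edge(inv,q((235,512)),q((470,388)),w=2); print("face slope",m2,np.std(a2[:,1]-c2[1]-m2*(a2[:,0]-c2[0])))
W=np.array([.6018,-.2212,.0939])
def sl(P): d=proj(s,P); e=d[1]-d[0]; return e[1]/e[0]
fs=lambda t:sl(facepts([*W,.2028,t])[[3,1]])
L=np.array([[-.035,-.025,-.033],[.035,-.025,-.033]])
PP=lambda t,x=0,z=0:p+[0,0,.019]+Ro.from_euler("Z",yaw).as_matrix()@[x,0,z]+L@Ro.from_euler("ZY",[yaw,-t]).as_matrix().T
ts=np.arange(.2,.45,.02); print("face",np.interp(-m2,[-fs(t) for t in ts],ts),"plate",np.interp(-m,[-sl(PP(t)) for t in ts],ts))
uv=q([(205,437),(440,313)])
for t in(.29,.31):
    r=least_squares(lambda w:(proj(s,PP(t,*w))-uv).ravel(),[0,0]); print(t,"offset",r.x,r.fun)
```

```text
[[218.5    432.1486  33.    ]
 [224.5    427.3     14.    ]
 [230.5    425.9865  34.    ]
 [236.5    419.7727  15.    ]
 [242.5    419.9865  34.    ]
 [248.5    413.8     13.    ]
 [254.5    413.6714  34.    ]
 [374.5    354.6613  25.    ]
 [380.5    348.5     16.    ]
 [386.5    348.5     25.    ]
 [392.5    341.98    17.    ]
 [398.5    342.5     25.    ]
 [404.5    336.7     16.    ]
 [410.5    336.9     23.    ]
 [416.5    330.2826  16.    ]
 [422.5    330.7857  22.    ]
 [428.5    323.98    17.    ]
 [434.5    299.5     27.    ]]
plate slope -0.5174603268541329 0.8976971664870491
face slope -0.5160143 0.3598871000239491
face 0.4399999999999999 plate 0.3181964514631171
0.29 offset [-0.0062  0.0068] [-0.3814 -0.4464  0.396   0.4639]
0.31 offset [-0.0068  0.0066] [-0.2713 -0.1951  0.2838  0.2117]
```

Run:
```python
from h import *
np.set_printoptions(precision=4,suppress=True)
s=np.load("pics/s9.npy",allow_pickle=True).item(); q=lambda a:(np.array(a)-2.5)/6+[242,224]
W=np.array([.6018,-.2212,.0939])
def sl(P): d=proj(s,P); e=d[1]-d[0]; return e[1]/e[0]
ts=np.arange(.2,.45,.02); fs=[-sl(facepts([*W,.2028,t])[[6,2]]) for t in ts]
inv=dict(s); inv["pixels"]=255-s["pixels"]
m2,c2,a2=edge(inv,q((235,512)),q((470,388)),w=3); f=np.polyfit(a2[:,0],a2[:,1],1); print(m2,f[0],np.interp(-f[0],fs,ts))
print("face corners model",(proj(s,facepts([*W,.2028,.3127])[[6,2]])-[242,224])*6+2.5)
T,t=cams.snapshot("top"),None
# fresh target: offsets (x,z) of slide point vs grasp point
psi,th=.2028,.3127; n=np.array([-np.sin(th)*np.cos(psi),-np.sin(th)*np.sin(psi),np.cos(th)]); p=np.array([.5929,-.223,.1252])
for off in((-.0059,.0038),(-.0065,.0066)):
  for d in(.003,0,-.004):
    X=W+(.033+d)*n-Ro.from_euler("Z",psi).as_matrix()@[off[0],0,off[1]]-[0,0,.019]; D=X-p
    print(off,d,X,"shift x %.1f y %.1f z %.1f"%(1e3*(D[0]*np.cos(psi)+D[1]*np.sin(psi)),1e3*(D[0]*np.sin(psi)-D[1]*np.cos(psi)),-1e3*D[2]))
```

```text
-0.5160143 -0.5068726349708526 0.3032509795847428
face corners model [[214.0878 515.1104]
 [480.298  378.2931]]
(-0.0059, 0.0038) 0.003 [ 0.5967 -0.2222  0.1054] shift x 3.9 y 0.0 z 19.8
(-0.0059, 0.0038) 0 [ 0.5976 -0.2221  0.1025] shift x 4.8 y 0.0 z 22.7
(-0.0059, 0.0038) -0.004 [ 0.5988 -0.2218  0.0987] shift x 6.1 y 0.0 z 26.5
(-0.0065, 0.0066) 0.003 [ 0.5973 -0.2221  0.1026] shift x 4.5 y 0.0 z 22.6
(-0.0065, 0.0066) 0 [ 0.5982 -0.2219  0.0997] shift x 5.4 y 0.0 z 25.5
(-0.0065, 0.0066) -0.004 [ 0.5994 -0.2217  0.0959] shift x 6.7 y 0.0 z 29.3
```

Both edges give a tilt of about 0.30-0.31, so they match. I'll go down along the normal, watching the force.

step_arm --pt "-1 2 0 9 0" --pt "-1 4 0 16 0" --pt "-1 4.6 0 19 0" --pt "-1 4.9 0 20 0" --pt "-1 4.9 0 20 0" --pt "-1 4.9 0 20 0"

```text
time: 19.32
tool_pos: [0.5978, -0.2226, 0.1048]
ee_rot: [3.141, -0.0, 0.202]
wrist_force: [-0.5, 0.3, -0.9]
width: 0.0157
```

step_arm --pt "-1 0.3 0 1 0" --pt "-1 0.6 0 2 0" --pt "-1 0.6 0 2 0"

```text
time: 19.7
tool_pos: [0.5981, -0.2223, 0.1023]
ee_rot: [-3.142, 0.0, 0.202]
wrist_force: [0.4, 0.8, -1.3]
width: 0.016
```

step_arm --pt "-1 0.3 0 1 0" --pt "-1 0.6 0 2 0" --pt "-1 0.6 0 2 0"

```text
time: 20.08
tool_pos: [0.5987, -0.2223, 0.1009]
ee_rot: [3.141, -0.0, 0.202]
wrist_force: [-1.3, 0.8, 1.0]
width: 0.016
```

step_arm --pt "-1 0.3 0 1 0" --pt "-1 0.6 0 2 0" --pt "-1 0.6 0 2 0"

```text
time: 20.45
tool_pos: [0.5994, -0.2222, 0.0989]
ee_rot: [3.141, -0.0, 0.202]
wrist_force: [-2.0, -0.3, 4.0]
width: 0.0157
```

step_arm --pt "-1 0.3 0 1 0" --pt "-1 0.3 0 1 0" --pt "-1 0.3 0 1 0"

```text
time: 20.82
tool_pos: [0.5997, -0.2221, 0.0978]
ee_rot: [3.141, -0.0, 0.202]
wrist_force: [-2.7, 0.5, 4.0]
width: 0.016
```

Run:
```python
from h import *
n=np.array([-.3012,-.062,.9515])
for i in range(6):
    s=cams.snapshot("side"); o=robot.get_obs(); print(np.round(o["tool_pos"],4),np.round(o["wrist_force"],2),round(o["wrist_force"]@n,2),np.round(o["wrist_torque"],3))
print([ (np.round(r["position"],4),round(r["p"],2)) for r in models.pinpoint(s,"right_head_window")[:1]])
```

```text
[ 0.5997 -0.2221  0.0978] [-2.04 -0.07  4.07] 4.49 [0.096 0.403 0.097]
[ 0.5997 -0.2221  0.0977] [-2.24 -0.21  3.66] 4.17 [ 0.178  0.342 -0.01 ]
[ 0.5997 -0.2221  0.0977] [-2.72  0.56  4.09] 4.68 [0.136 0.364 0.065]
[ 0.5998 -0.2221  0.0977] [-1.84 -0.98  3.92] 4.34 [ 0.184  0.307 -0.062]
[ 0.5998 -0.2221  0.0977] [-1.78 -1.23  3.33] 3.78 [0.161 0.258 0.026]
[ 0.5998 -0.2221  0.0976] [-2.17 -0.34  3.96] 4.44 [0.16  0.344 0.08 ]
[(array([ 0.6048, -0.2188,  0.0904]), 0.6)]
```

```bash
cat > press.py <<'E'
from h import *
np.set_printoptions(precision=3,suppress=True)
s0=np.load("pics/s9.npy",allow_pickle=True).item(); s=cams.snapshot("side"); o=robot.get_obs()
n=np.array([-.3012,-.062,.9515]); print(np.round(o["tool_pos"],4),o["wrist_force"],o["wrist_force"]@n)
W=np.array([.6018,-.2212,.0939]); P=facepts([*W,.2028,.3127])[[6,2]]
# template strip on the front edge of the white face, tracked by ECC-free NCC with subpixel over normal displacement
g0=cv2.cvtColor(s0["pixels"],6).astype(np.float32); g=cv2.cvtColor(s["pixels"],6).astype(np.float32)
q0=proj(s,P); qd=proj(s,P-.001*n); print("px per mm",(qd-q0))
def prof(g,f,off):
    a=q0[0]+(q0[1]-q0[0])*f; return cv2.remap(g,np.float32([[a[0]]]),np.float32([[a[1]+off]]),1)[0,0]
offs=np.arange(-6,9,.1); fr=np.arange(.1,.9,.02)
for name,gg in(("before",g0),("now",g)):
    m=np.array([[prof(gg,f,o_) for o_ in offs] for f in fr]).mean(0); d=np.diff(m)
    print(name,"profile",m[::10].round(), "steepest fall at",offs[d.argmin()])
E
python3 press.py
```

```text
[ 0.6   -0.222  0.098] [-2.549  0.509  3.75 ] 4.304297313097174
px per mm [[0.182 0.325]
 [0.135 0.346]]
before profile [130. 130. 130. 130. 132. 140. 145. 128.  82.  42.  46.  52.  53.  56.
  60.] steepest fall at 1.7999999999999723
now profile [108. 107. 110. 111. 114. 129. 146. 153. 147. 124.  80.  56.  56.  61.
  64.] steepest fall at 3.599999999999966
```

step_arm --pt "-1 0.1 0 0.4 0" --pt "-1 0.1 0 0.4 0" --pt "-1 0.1 0 0.4 0"

```text
time: 21.6
tool_pos: [0.5999, -0.2221, 0.0972]
ee_rot: [3.141, -0.0, 0.202]
wrist_force: [-2.5, -0.5, 4.3]
width: 0.0162
```

```bash
python3 press.py
python3 - <<'E'
from h import *
np.set_printoptions(precision=3,suppress=True,linewidth=200)
W=np.array([.6018,-.2212,.0939]); R=Ro.from_euler("ZY",[.2028,-.3127]).as_matrix(); W=W-.004*R[:,2]
def val(s,L):
    q=np.float32(proj(s,W+L@R.T)); return cv2.remap(s["pixels"],q[:,0].reshape(-1,1).copy(),q[:,1].reshape(-1,1).copy(),1)[:,0].astype(int)
s=cams.snapshot("side"); xs=np.arange(-46,47,2.)
for y in(-15,-20):
    v=val(s,np.c_[xs,0*xs+y,0*xs]/1e3); print("side along slope y",y); print(*[f"{int(a)}:{c[0]}/{c[0]-c[2]}" for a,c in zip(xs,v)])
ys=np.arange(-38,-10,1.)
for x in(-30,0,30):
    v=val(s,np.c_[0*ys+x,ys,0*ys]/1e3); print("side across x",x); print(*[f"{int(a)}:{c[0]}/{c[0]-c[2]}" for a,c in zip(ys,v)])
t=cams.snapshot("top")
for y in(-20,20):
    v=val(t,np.c_[xs,0*xs+y,0*xs]/1e3); print("top along slope y",y); print(*[f"{int(a)}:{c[0]}/{c[0]-c[2]}" for a,c in zip(xs,v)])
E
```

```text
[ 0.6   -0.222  0.097] [-1.807  0.124  5.186] 5.4711875107562715
px per mm [[0.182 0.325]
 [0.135 0.346]]
before profile [130. 130. 130. 130. 132. 140. 145. 128.  82.  42.  46.  52.  53.  56.
  60.] steepest fall at 1.7999999999999723
now profile [109. 109. 111. 112. 118. 135. 146. 153. 149. 124.  81.  57.  56.  61.
  64.] steepest fall at 3.599999999999966
side along slope y -15
-46:82/-1 -44:55/-50 -42:48/-71 -40:136/-1 -38:243/25 -36:154/20 -34:193/17 -32:196/17 -30:197/19 -28:196/17 -26:196/17 -24:194/17 -22:192/16 -20:133/11 -18:106/8 -16:105/8 -14:106/8 -12:106/8 -10:106/8 -8:106/8 -6:105/8 -4:106/9 -2:106/9 0:106/9 2:106/9 4:106/9 6:106/9 8:105/8 10:105/9 12:105/8 14:105/8 16:105/9 18:105/9 20:105/9 22:104/8 24:104/8 26:104/8 28:103/8 30:103/8 32:104/8 34:119/13 36:146/20 38:142/19 40:89/-7 42:84/-16 44:189/13 46:230/19
side along slope y -20
-46:46/-4 -44:42/-56 -42:48/-78 -40:130/0 -38:247/24 -36:198/26 -34:185/16 -32:182/15 -30:180/15 -28:184/16 -26:177/15 -24:137/11 -22:111/9 -20:114/8 -18:109/8 -16:114/8 -14:110/8 -12:112/8 -10:112/9 -8:110/7 -6:112/8 -4:110/8 -2:113/8 0:
[... 1383 characters left out ...]
4 -10:57/-24 -8:55/-22 -6:50/-19 -4:44/-17 -2:37/-16 0:33/-13 2:29/-9 4:29/-9 6:29/-10 8:28/-9 10:28/-9 12:29/-9 14:29/-9 16:25/-11 18:27/-10 20:27/-10 22:28/-10 24:28/-10 26:28/-10 28:29/-9 30:25/-10 32:26/-9 34:29/-8 36:32/-5 38:38/-3 40:48/0 42:61/7 44:71/10 46:78/10
top along slope y 20
-46:26/-10 -44:27/-9 -42:27/-9 -40:26/-11 -38:26/-11 -36:29/-9 -34:28/-10 -32:31/-8 -30:33/-7 -28:36/-5 -26:49/1 -24:71/6 -22:88/10 -20:96/13 -18:87/12 -16:69/8 -14:55/4 -12:45/1 -10:41/1 -8:39/1 -6:37/0 -4:35/0 -2:33/1 0:33/1 2:32/0 4:31/-1 6:33/0 8:35/1 10:35/0 12:34/0 14:34/0 16:31/1 18:31/-1 20:35/2 22:34/1 24:36/1 26:38/1 28:40/1 30:46/4 32:49/1 34:53/2 36:54/4 38:53/3 40:54/3 42:54/2 44:56/5 46:56/4
```

```bash
python3 -c "
from bench import robot
o=robot.get_obs();print(o['time'],o['tool_pos'],o['wrist_force'],o['width']);print(robot.close_job())"
```

```text
21.75 [ 0.59988007 -0.22208274  0.0972049 ] [-2.48036778  0.08674428  3.86949104] 0.0160707366164402
the job is handed in; nothing more can be done
None
```

The job is handed in at 21.75 s of the 38 s allowed. The bare steel slide is held against the right head's white face (the one with the green puck), pressed about half-way in.

**How it was tilted:** The arm's moves cannot tilt the tool. I pinched the slide by its orange grip and swivelled it in the fingers by pressing its far end against the near edge of the blue foam. This took five presses. The early ones barely turned it, because friction on the foam worked against the tilt. Pulling back while pressing fixed that. Wrist force peaked at about 38 N.

**Last checks:**

| Check | Result |
|---|---|
| Tilt match | Slide 0.30–0.32 rad; face 0.303 (edge) and 0.313 (two-camera fit). Not measured again after pressing. |
| Centring along the slope | Within about 1 mm |
| Centring across the slope | About 2 mm unclear: the near margin looks 5–8 mm where 5 is ideal, but the grip position against the fitted face says under 1 mm |
| Press depth from force | 5–6.5 N net (the reading is noisy), which means roughly 2–4.5 mm |
| Press depth from tool travel since contact | About 3.5–4 mm |
| Press depth from the face's shift in the picture | About 4 mm, good to half a millimetre; it did not register the final 0.4 mm nudge |

- **Slide in the fingers:** it slipped about 6 mm along the grip and 4–7 mm upwards while being tilted. I allowed for this when placing it, and the grip still read 16 mm at the end.
- **Other things on the bench:** the route kept clear of the pucks, vial and wrench, and the red-puck head was not approached. I did not take a last picture to confirm they had not moved.

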